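Hold a bulldog clip gaping around a record card

ROBOT

A 6-joint arm with a two-finger parallel gripper is mounted at the origin on the work surface. World frame = base frame: x ahead of the robot, y to its left, z up, the work surface at z = 0. Lengths are in mm, angles in rad, forces in N, time in s.
With the tool pointing down it reaches from about 275 to 975 mm from the base axis. Payload 8.4 kg.
Tool frame: the origin (TCP) lies on the centre line of the jaws, within the pads' length; the fingertips stand 17 mm ahead of it and the grasp point (between the pads) lies 2 mm behind it; z points along the fingers, y is the line along which they close (so a half turn about z gives the same grasp; the last joint's range is limited). The gripper opens to 92 mm and grips with 3 to 60 N. Pads are 20 mm wide; open, the fingers measure 128 mm over their backs; the gripper's body (75 mm by 189 mm) begins 69 mm behind the grasp point.
Start: joints at [-1.104, 0.353, 1.633, -0, 1.155, -0.002], TCP at [282.384, -557.573, 231.583] pointing down, gripper open.
Joint ranges: [-2.63, 2.63], [-0.92, 2.1], [0.06, 2.66], [-1.3, 4.44], [0, 2.69], [-3.02, 3.02]. Speed limits (rad/s): [2.22, 2.22, 2.79, 3.14, 3.14, 3.14].

INTERFACE

Orientations are given as [roll, pitch, yaw] about the fixed x, y, z axes, in that order (R = Rz(yaw) Ry(pitch) Rx(roll)).
In Python, from bench import readout, read_camera, get_calibration, manip gives the robot as it stands.
- The arm moves only by the tool play_rows, never from a script. Its argument "rows" is text: rows parted by semicolons, each of 5 numbers parted by spaces: the opening, from 0 (shut) to 1 (fully open), then the shift along the tool's x, y, z in m, then the turn about the tool's z in rad. A call has 1 to 20 rows; each row shifts and turns the commanded pose from where the row before left it, along the tool's axes as they then stand; what a row does not reach is not made up. A row lasts 1/8 s, in which the tool goes at most 62.5 mm and 10.7 degrees, less where a joint would pass 70% of its speed; a pose out of reach is approached as far as the arm can. A call is refused whole if a number of a shift passes 0.0625 or a number of a turn 0.188, either way. A call with a gripper value outside its range is refused whole. The fingers move at their own pace and stop on an object; "newtons" is the grip in N (left out, the last holds). Time passes only in rows, so rows that do not move let the fingers close. It gives the time, the measured TCP pose, the force, the opening and the grip force at its end, in the units of the state.
- readout.state(): the state, without advancing time (a new reading comes with each control period).
- read_camera(name): name is "side" or "top" or "wrist"; returns (picture, depth): 480x640x3 uint8, red, green, blue; 480x640 float32, mm along the optical axis (not along the pixel's ray), 0 where there is no reading.
- get_calibration(name): a dict with "vfov" (degrees; the focal length in pixels is half the picture's height over the tangent of half this angle, whatever the lens; pixels are square), "cx", "cy" (the principal point, pixels), "R" (3x3) and "t" (3): a world point X has camera coordinates R X + t; the wrist camera has in their place "T_tool_cam" (4x4, takes a point from camera to tool coordinates, whose origin is the TCP and whose axes are the flange's). Camera axes: x right, y down, z forward; pixel columns grow to the right and rows downward; lengths in mm; the calibration is good to about 2 mm. A picture is of the moment at which its call begins: read the wrist's pose just before it. get_calibration takes no time and is no camera call.
- manip.finish_job(): hands the job in; it is judged then, once.
The state is a dict: "time": time; "q": joint angles; "joint_vel": joint speeds; "effort": joint torques, N m; "tool_pos": TCP position; "eef_rot": TCP orientation; "wrist_force": force on the tool from outside, world axes, zero at the start; "moment": the same for the moment, N m; "width": finger opening in mm; "grasp_force": force on a finger pad.
Only numpy, scipy, OpenCV 4.12 (cv2) and the standard library are available. Lean on these libraries where they do the work, as an engineer would, in place of code of your own. Each camera call takes 0.05 s, during which the arm holds its last target. There are 200 camera calls.

TASK

Take the big orange bulldog clip off its rest by squeezing its handles, and hold it wide open around the middle of the top edge of the yellow record card: one jaw on each side, the edge well inside the mouth, nothing of the clip touching the card, so that a new sheet can be slipped in. Finish while still holding it there squeezed open; do not drop the clip, push it hard against either card, or shove the other things on the desk about.

Things in the scene. Friction and masses are not known exactly. Their poses are not given: they have to be found in the camera images.
- clip: orange steel bulldog (spring) clip, 60 mm along its axle, 110 g; at the start it bites the rest's upright, jaws down, handles up, axle resting on the edge. Origin: centre of the axle (steel rod, 10 mm diameter). y along the axle and bitten edge, z up through the handles, x the way it opens. Axes belong to its -x half: squeezed evenly, they lean by half the joint value about y. Jaws reach 37 mm below the axle
- handle_near (a point): centre of the rolled edge (8 mm thick, 40 mm along y) at the end of the -x half's handle, at x -22, z +45 mm in the clip's frame. Grip from above with the pads on the outsides of the two rolled edges, closing along x: 52 mm over both when shut, 23 mm fully squeezed (then 49 mm above the axle)
- handle_far (a point): the same point on the +x half, at x +22, z +45 mm when shut. The handles begin to yield at about 5 N a finger and reach their stop at about 12 N; grip with 20 to 30 N to hold them at the stop
- clip_jaw (a joint): opening of the clip in rad between its two halves: about 0 when biting the rest, -0.04 when shut on nothing, 0.6 at the stop (mouth 24 mm wide at the tips); grows as the handles are squeezed; a spring shuts it
- tip_near (a point): middle of the inner face of the jaw lip of the clip's -x half, 34 mm below the axle when shut (the lip goes on 3 mm lower)
- tip_far (a point): the same point on the clip's +x half; the two are 4 mm apart when the clip bites the rest
- rest: clip rest: white base 70 x 120 x 14 mm with a grey upright plate 4 mm thick (x), 90 mm long (y), whose top edge is 90 mm above the desk; fixed. Origin: centre of the underside
- yellow_card: stiff yellow record card standing upright in a grey foot (60 x 130 x 18 mm), fixed; the card is 3 mm thick (x), 120 mm long (y), its top edge 125 mm above the desk. Origin: centre of the underside, right below the middle of the top edge; x normal to the card, y along it
- yellow_card_edge (a point): middle of the yellow card's top edge
- green_card: the same in green: not the one to use; the two may stand in each other's places. Origin: centre of the underside
- mug: blue mug, 76 mm wide, 90 mm high; leave alone. Origin: centre of the underside, as for the next ones
- stapler: blue and black stapler 135 x 35 x 45 mm; leave alone
- sanitizer: clear bottle, 60 mm wide, 150 mm high; leave alone
- tape_roll: amber tape roll lying flat, 84 mm wide, 22 mm high; leave alone
- mouse: black computer mouse, 100 x 58 x 34 mm; leave alone
- glue_stick: white glue stick standing, 28 mm wide, 90 mm high; leave alone

How it is judged:
By the outcome, as a careful person would: the job done as asked, in the order asked, and still so for the second after the job is handed in, while the arm keeps its last pose, push and grip.
It also fails if it takes over 32 s, if anything falls off the work surface, if the arm or the gripper's body presses on something with over 40 N, if the wrist force passes 120 N, or if a joint passes its speed limit or range.

## Working session

There is one attempt and no reset: what is moved stays moved. The work goes in short steps, Python scripts to look and compute and a tool call to move; the robot and the scene stay as the last step left them, time stands still between calls to the robot, and variables do not carry over. Pictures are saved under pics/ and viewed, at most 10 in all, crops included, and the job is handed in when it is done.

Besides the shell and the picture viewer there is one more tool, called after ">>>" in YAML: its name, and indented under it one key for each argument. play_rows: Moves the arm, as the interface text tells. Its arguments: {"type":"object","properties":{"rows":{"type":"string"},"newtons":{"type":"number"}},"required":["rows"]}

```bash
mkdir -p pics; ls
cat > h.py <<'E'
import numpy as np, cv2
from bench import readout, read_camera, get_calibration, manip
def K(c):
    f=240/np.tan(np.radians(c["vfov"])/2); return f,c["cx"],c["cy"]
def cloud(name,st=None):
    "picture and world points per pixel (nan where no depth)"
    c=get_calibration(name); f,cx,cy=K(c)
    if name=="wrist": st=readout.state()
    im,d=read_camera(name)
    v,u=np.mgrid[:480,:640]; P=np.stack([(u-cx)/f*d,(v-cy)/f*d,d],-1).astype(float)
    if name=="wrist":
        T=np.array(c["T_tool_cam"]); P=P@T[:3,:3].T+T[:3,3]
        from scipy.spatial.transform import Rotation as Ro
        P=P@Ro.from_euler("xyz",st["eef_rot"]).as_matrix().T+np.array(st["tool_pos"])
    else: P=(P-np.array(c["t"]))@np.array(c["R"])
    P[d<=0]=np.nan
    return im,P
def save(im,n): cv2.imwrite("pics/"+n,cv2.cvtColor(im,cv2.COLOR_RGB2BGR))
E
python3 - <<'E'
from h import *
print(readout.state())
for n in("top","side","wrist"):
    c=get_calibration(n); print(n,c)
    im,P=cloud(n); save(im,n+"0.png"); np.savez(n+"0.npz",im=im,P=P)
E
```

```text
pics
{'time': 0.0, 'q': array([-1.10439164e+00,  3.53658892e-01,  1.63415329e+00, -1.17699935e-05,
        1.15518462e+00, -2.42117203e-03]), 'joint_vel': array([-9.43597600e-05, -1.49094638e-03,  9.43029560e-05, -1.74449653e-04,
       -2.44538340e-03, -1.13037672e-03]), 'effort': array([ 2.46086325e-03, -5.93829095e+01, -3.34216690e+01,  6.99859299e-02,
        2.33842194e-02, -1.20517266e-04]), 'tool_pos': array([ 282.16735208, -557.13872005,  230.84876888]), 'eef_rot': array([-3.14018848e+00,  7.36159644e-06,  4.68830622e-01]), 'wrist_force': array([ 0.29292646, -0.56996558,  0.53158166]), 'moment': array([ 0.00661844,  0.04227916, -0.00028058]), 'grasp_force': 0.0, 'width': 92.04905520983046}
top {'vfov': 44.70394495531902, 'cx': 324.8769064299187, 'cy': 237.2010681051566, 'R': array([[ 0.01963364, -0.99959483,  0.020608  ],
       [-0.98939017, -0.02239262, -0.1435467 ],
       [ 0.14395001, -0.01757101, -0.98942895]]), 't': array([  65.81958558,  552.70155775, 1212.44754946])}
side {'vfov': 49.42429157729611, 'cx': 322.1888681247297, 'cy': 238.19268185055796, 'R': array([[-7.43097982e-01, -6.69182413e-01,  5.36325638e-04],
       [-3.39699370e-01,  3.76530622e-01, -8.61875298e-01],
       [ 5.76549849e-01, -6.40639984e-01, -5.07119989e-01]]), 't': array([457.12112347, 253.69736832, 956.48763219])}
wrist {'vfov': 65.04041119216075, 'cx': 317.01251668175297, 'cy': 234.34146292883028, 'T_tool_cam': array([[ 8.27493488e-05, -9.60398570e-01, -2.78629827e-01,
         7.82821978e+01],
       [ 9.99999985e-01,  3.73568613e-05,  1.68222735e-04,
        -4.48881424e-01],
       [-1.51152138e-04, -2.78629836e-01,  9.60398559e-01,
        -1.52730493e+02],
       [ 0.00000000e+00,  0.00000000e+00,  0.00000000e+00,
         1.00000000e+00]])}
```

View pics/top0.png

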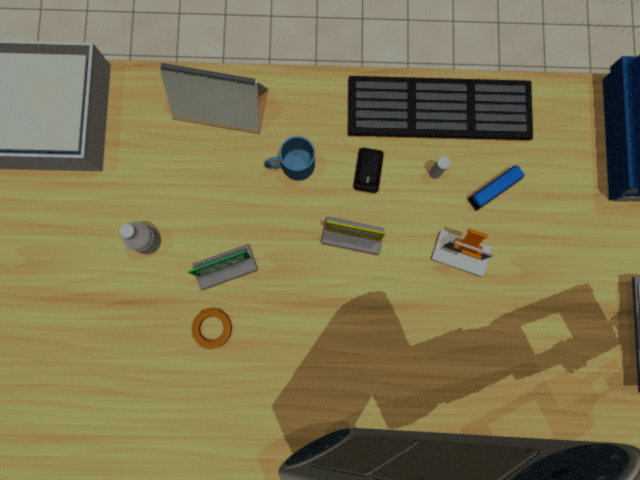

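View pics/side0.png

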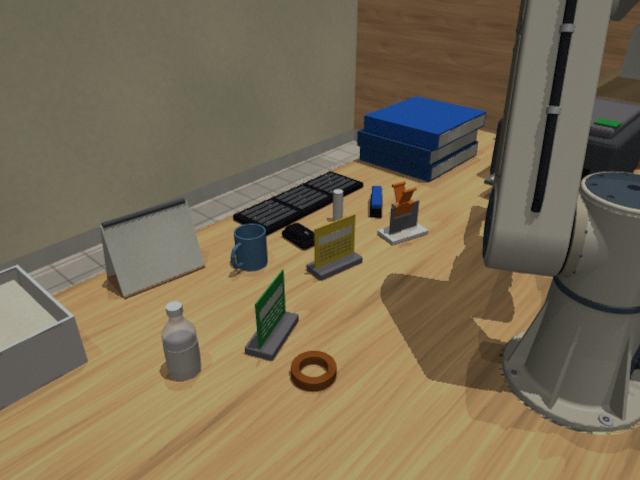

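The top view shows the clip on its rest at about (468,243), the yellow card at (353,232) and the green card at (222,263). The side view shows the clip at (403,200) and the yellow card at (335,243). Next I measure both by colour mask.

```bash
cat > m.py <<'E'
from h import *
def line(P):
    "xy centre and direction of a point set"
    c=np.median(P,0); w=np.linalg.svd((P-P.mean(0))[:,:2])[2][0] if len(P)<3000 else np.linalg.eigh(np.cov(P[:,:2].T))[1][:,1]
    return c,np.degrees(np.arctan2(w[1],w[0]))%180
def masks(im):
    h=cv2.cvtColor(im,cv2.COLOR_RGB2HSV); H,S,V=[h[...,i].astype(int) for i in range(3)]
    return dict(yel=(H>22)&(H<32)&(S>190)&(V>70),org=(H>4)&(H<15)&(S>200)&(V>110))
E
python3 - <<'E'
from m import *
for n in("top","side"):
    z=np.load(n+"0.npz"); im,P=z["im"],z["P"]
    for k,m in masks(im).items():
        lo=(300,-450,30)if k=="org" else (300,-200,30); hi=(900,-100,180)if k=="org" else(900,200,180)
        ok=m&np.all((P>lo)&(P<hi),-1); Q=P[ok]; v,u=np.nonzero(ok)
        if len(Q)<5: print(n,k,len(Q)); continue
        print(n,k,len(Q),u.min(),u.max(),v.min(),v.max(),"min",Q.min(0).round(),"max",Q.max(0).round())
        zt=np.percentile(Q[:,2],97)
        for a,b in((zt-12,zt+20),(zt-35,zt-12),(zt-60,zt-35)):
            q=Q[(Q[:,2]>a)&(Q[:,2]<b)]
            if len(q)>5: c,w=line(q); print("  z",round(a),round(b),len(q),c.round(1),q.mean(0).round(1),"ang",w.round(1), "ext",q.min(0).round(),q.max(0).round())
E
```

```text
top yel 169 327 384 221 239 min [548. -40.  37.] max [572.  75. 130.]
  z 116 148 123 [559.1  17.2 124.5] [559.4  17.8 123.7] ang 79.7 ext [548. -40. 117.] [572.  75. 130.]
  z 93 116 26 [557.6  10.1 114.1] [557.3  10.7 111.1] ang 79.8 ext [548. -39.  96.] [569.  73. 116.]
  z 68 93 8 [558.2  16.9  78.8] [558.6  17.7  80.1] ang 79.5 ext [548. -38.  70.] [569.  74.  90.]
top org 129 454 483 233 256 min [ 505. -241.   94.] max [ 551. -187.  147.]
  z 133 165 10 [ 546.6 -218.   144.2] [ 539.4 -217.1  143. ] ang 155.6 ext [ 505. -233.  134.] [ 551. -195.  147.]
  z 110 133 85 [ 541.9 -218.4  120.1] [ 541.  -217.8  120.2] ang 74.6 ext [ 514. -233.  110.] [ 551. -198.  132.]
  z 85 110 34 [ 535.9 -218.1  105.3] [ 535.4 -217.9  104.9] ang 79.4 ext [ 529. -241.   94.] [ 544. -187.  110.]
side yel 693 315 354 215 265 min [546. -43.  30.] max [572.  78. 129.]
  z 113 145 199 [559.   19.  120.3] [559.3  18.7 120.3] ang 79.5 ext [548. -41. 113.] [572.  77. 129.]
  z 90 113 156 [560.9  28.8 108.3] [560.4  25.4 107.3] ang 79.8 ext [547. -39.  91.] [572.  78. 113.]
  z 65 90 107 [561.4  33.1  74.2] [560.4  25.4  75. ] ang 79.7 ext [547. -39.  66.] [572.  78.  90.]
side org 160 393 415 182 206 min [ 502. -239.   96.] max [ 557. -186.  148.]
  z 134 166 50 [ 545.7 -215.3  143.2] [ 532.9 -216.4  141.8] ang 162.2 ext [ 502. -239.  134.] [ 557. -191.  148.]
  z 111 134 74 [ 543.9 -216.3  124.7] [ 544.  -216.5  123.7] ang 80.8 ext [ 536. -238.  111.] [ 553. -201.  133.]
  z 86 111 36 [ 530.9 -213.1   99.7] [ 529.7 -214.7  102. ] ang 59.2 ext [ 514. -239.   96.] [ 544. -186.  110.]
```

>>> play_rows:
  rows: "1 .047 -.0241 .001 0;1 .047 -.0241 .001 0;1 .047 -.0241 .001 0;1 .047 -.0241 .001 0;1 .047 -.0241 .001 0;1 .047 -.0241 .001 0;1 .047 -.0241 .001 0;1 .047 -.0241 .001 0;1 0 0 0 -.18;1 0 0 0 -.18;1 0 0 0 -.18;1 0 0 0 -.18;1 0 0 0 -.07;1 0 0 0 0"
  newtons: 25

```text
time: 1.9
tool_pos: [530.6, -215.6, 223.4]
eef_rot: [-3.141, -0.0, 1.258]
wrist_force: [0.1, 0.8, -0.2]
width: 92.0
grasp_force: 0.0
```

```bash
cat > look.py <<'E'
from m import *
import sys
s=readout.state(); print("t",s["time"],np.round(s["tool_pos"],1),np.round(s["eef_rot"],4),"w",round(s["width"],1),"g",round(s["grasp_force"],1),np.round(s["wrist_force"],1))
im,P=cloud("wrist"); save(im,sys.argv[1]+".png"); np.savez(sys.argv[1]+".npz",im=im,P=P)
E
python3 look.py w1
python3 - <<'E'
from m import *
z=np.load("w1.npz"); im,P=z["im"],z["P"]
m=masks(im)["org"]&(P[...,2]>60); Q=P[m]
for a,b in((136,160),(110,136),(85,110)):
    q=Q[(Q[:,2]>a)&(Q[:,2]<b)]
    if len(q)>5: c,w=line(q); print(a,b,len(q),c.round(1),w.round(1),q.min(0).round(1),q.max(0).round(1))
E
```

```text
t 1.9 [ 530.6 -215.6  223.4] [-3.1412 -0.      1.2582] w 92.0 g 0.0 [ 0.1  0.8 -0.2]
136 160 243 [ 543.9 -224.5  143. ] 162.8 [ 501.5 -241.2  139.9] [ 553.4 -208.1  145.2]
110 136 6 [ 517.3 -229.4  113.2] 162.0 [ 516.2 -235.   111.3] [ 534.5 -229.   115.4]
85 110 147 [ 527.8 -235.    99. ] 75.3 [ 513.2 -243.7   94.4] [ 535.6 -208.7  109.6]
```

View pics/w1.png

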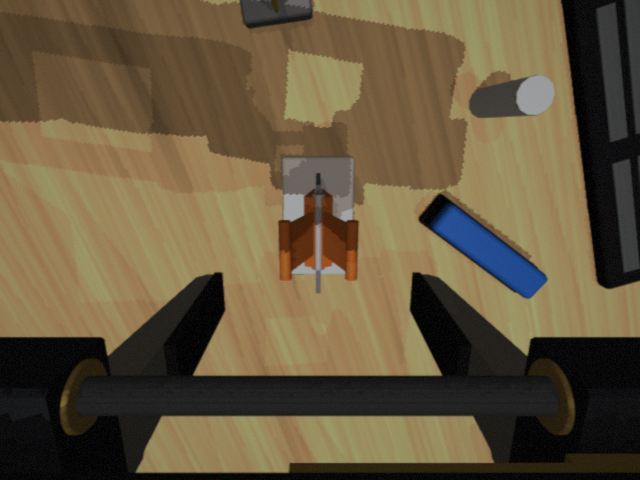

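The wrist view shows the clip square to the fingers. Its two rolled edges are at columns 285 and 352, rows 220–282. I loosen the mask to get their full extent.

```bash
cat > rolls.py <<'E'
from m import *
import sys
z=np.load(sys.argv[1]+".npz"); im,P=z["im"],z["P"]
h=cv2.cvtColor(im,cv2.COLOR_RGB2HSV); m=(h[...,0]<16)&(h[...,1]>190)&(h[...,2]>40)&(P[...,2]>float(sys.argv[2]))
m[320:]=0
n,l,st,_=cv2.connectedComponentsWithStats(m.astype(np.uint8))
cs=[]
for i in range(1,n):
    if st[i,4]<60: continue
    q=P[l==i]; (c,wh,a)=cv2.minAreaRect(q[:,:2].astype(np.float32)); cs.append(c)
    print(st[i],"rect",np.round(c,1),np.round(wh,1),round(a,1),"ang",line(q)[1].round(1),"z",np.percentile(q[:,2],[5,50,95]).round(1))
if len(cs)==2: d=np.subtract(*cs); print("mid",np.mean(cs,0).round(1),"sep",np.hypot(*d).round(1),"x-axis ang",np.degrees(np.arctan2(d[1],d[0])).round(1))
E
python3 rolls.py w1 137
```

```text
[279 221  13  59 619] rect [ 510.1 -209.5] [40.   7.5] 71.7 ang 71.8 z [141.1 143.2 144.5]
[346 221  12  59 586] rect [ 551.2 -222.7] [39.6  6.8] 72.3 ang 72.2 z [140.9 143.1 144.4]
mid [ 530.6 -216.1] sep 43.1 x-axis ang 162.2
```

The mid-point and yaw already match the tool, so I descend 82 mm and squeeze.

>>> play_rows:
  rows: "1 -.0005 0 .025 0;1 0 0 .025 0;1 0 0 .02 0;1 0 0 .0125 0;1 0 0 0 0;.5 0 0 0 0;.4 0 0 0 0;.2 0 0 0 0;0 0 0 0 0;0 0 0 0 0;0 0 0 0 0;0 0 0 0 0;0 0 0 0 0"
  newtons: 25

```text
time: 3.58
tool_pos: [534.1, -217.5, 144.7]
eef_rot: [3.133, 0.0, 1.259]
wrist_force: [1.9, -0.0, 21.2]
width: 21.9
grasp_force: 25.0
```

```bash
python3 look.py w2
```

```text
t 3.575 [ 534.1 -217.5  144.7] [3.1332e+00 5.0000e-04 1.2587e+00] w 21.9 g 25.0 [ 1.9 -0.  21.2]
```

View pics/w2.png

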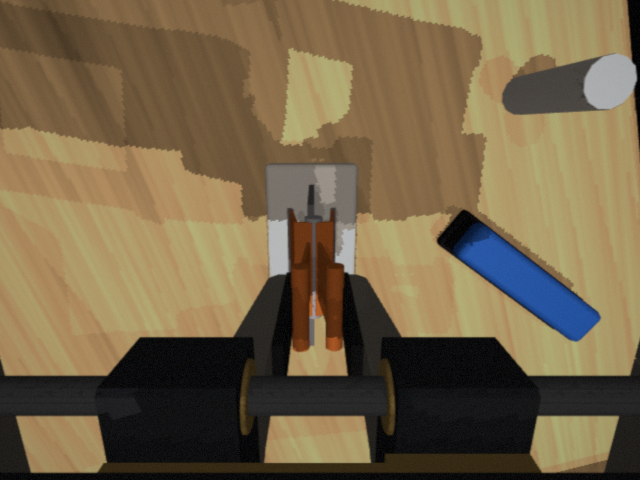

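The handles are squeezed to the stop (width 21.9 mm), with 21 N upward from pressing the clip onto the rest. I relieve that with a small lift, then check.

>>> play_rows:
  rows: "0 0 0 -.003 0;0 0 0 -.003 0;0 0 0 0 0"

```text
time: 4.0
tool_pos: [530.2, -216.1, 146.8]
eef_rot: [-3.141, -0.0, 1.259]
wrist_force: [-0.0, 0.2, -1.5]
width: 22.2
grasp_force: 25.0
```

>>> play_rows:
  rows: "0 0 0 -.01 0;0 0 0 -.02 0;0 0 0 -.025 0;0 0 0 -.025 0;0 0 0 -.015 0;0 .02 -.005 0 0;0 .035 -.009 0 0;0 .04 -.01 0 0;0 .04 -.01 0 0;0 .025 -.006 0 0;0 .01 -.003 0 -.06;0 0 0 0 -.07;0 0 0 0 0;0 0 0 0 0"

```text
time: 5.75
tool_pos: [541.4, -40.7, 241.6]
eef_rot: [-3.141, -0.0, 1.387]
wrist_force: [0.5, -0.0, -0.5]
width: 22.3
grasp_force: 25.0
```

```bash
python3 look.py w3
python3 - <<'E'
from m import *
z=np.load("w3.npz"); im,P=z["im"],z["P"]
m=masks(im)["yel"]
ok=m&(P[...,2]>100)&(P[...,2]<135); q=P[ok]
print(len(q), line(q), cv2.minAreaRect(q[:,:2].astype(np.float32)))
E
```

```text
t 5.75 [541.4 -40.7 241.6] [-3.1406 -0.      1.3875] w 22.3 g 25.0 [ 0.5 -0.  -0.5]
0 (array([nan, nan, nan]), np.float64(0.0)) ((0.0, 0.0), (0.0, 0.0), 0.0)
  return _methods._mean(a, axis=axis, dtype=dtype,
  ret = um.true_divide(
m.py:4: RuntimeWarning: Mean of empty slice.
  c=np.median(P,0); w=np.linalg.svd((P-P.mean(0))[:,:2])[2][0] if len(P)<3000 else np.linalg.eigh(np.cov(P[:,:2].T))[1][:,1]
```

View pics/w3.png

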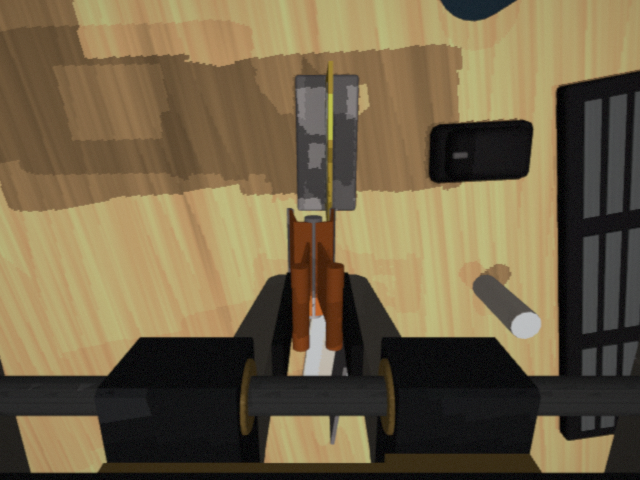

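The wrist view shows the clip held open: handle rolls at columns 301 and 335, rod end at (313,218), jaws at 291 and 331. The card's top edge is at about column 330, parallel to the tool's x. I express all of it in tool coordinates.

```bash
cat > tool.py <<'E'
from m import *
from scipy.spatial.transform import Rotation as Ro
import sys
z=np.load(sys.argv[1]+".npz"); im,P=z["im"],z["P"]; s=readout.state(); T=(P-s["tool_pos"])@Ro.from_euler("xyz",s["eef_rot"]).as_matrix()
if __name__=="__main__":
    h=cv2.cvtColor(im,cv2.COLOR_RGB2HSV).astype(int); H,S,V=h[...,0],h[...,1],h[...,2]
    y=(H>20)&(H<36)&(S>150)&(P[...,2]>112)&(P[...,2]<140); y[260:]=0
    v,u=np.nonzero(y); print("card n",len(v),"rows",v.min(),v.max(),"cols",u.min(),u.max())
    q=P[y]; t=T[y]; print("world",line(q),"tool x",t[:,0].min(),t[:,0].max(),"tool y med",np.median(t[:,1]),"slope",np.polyfit(t[:,0],t[:,1],1), "z",np.percentile(q[:,2],[5,50,95]))
    for r in (207,211,215,219,223,228,235,245,255,265,275,290,310,330,345):
        o=((S[r]>60)&(H[r]<17)|(V[r]<60)|(S[r]<40)); print(r,[(u,T[r,u].round(0).astype(int).tolist()) for u in range(284,350,3) if T[r,u,2]<110])
E
python3 tool.py w3
```

```text
card n 571 rows 61 217 cols 328 332
world (array([562.21418201,  27.40652338, 124.53653998]), np.float64(79.62119493822738)) tool x 13.931138462334614 119.61098771789325 tool y med 7.92969013217321 slope [-2.15607692e-03  8.15201763e+00] z [118.10839482 124.53653998 125.74313573]
207 []
211 [(287, [26, -20, 83]), (290, [28, -17, 74]), (293, [27, -16, 78]), (332, [28, 9, 75]), (335, [26, 11, 83])]
215 [(287, [23, -20, 84]), (290, [26, -17, 71]), (293, [28, -15, 62]), (311, [30, -4, 55]), (314, [30, -2, 55]), (317, [30, -1, 55]), (332, [28, 8, 64]), (335, [24, 11, 82])]
219 [(287, [21, -20, 84]), (290, [23, -17, 73]), (293, [28, -14, 54]), (296, [28, -12, 52]), (305, [29, -7, 49]), (308, [30, -6, 47]), (311, [30, -4, 46]), (314, [30, -2, 46]), (317, [30, -1, 46]), (320, [30, 1, 47]), (332, [28, 8, 53]), (335, [21, 11, 84])]
223 [(290, [21, -17, 74]), (293, [26, -14, 53]), (296, [28, -12, 46]), (299, [28, -10, 46]), (302, [28, -9, 45]), (305, [28, -7, 46]), (308, [28, -6, 46]), (311, [28, -4, 45]), (314, [28, -2, 44]), (317, [28, -1, 46]), (320, [28, 1, 46]), (323, [28, 3, 45]), (326, [
[... 3234 characters left out ...]
 -32]), (290, [0, -11, -18]), (293, [-10, -11, -1]), (296, [-9, -10, -3]), (299, [-9, -9, -4]), (302, [-9, -7, -3]), (305, [-9, -6, -3]), (308, [-10, -5, -2]), (326, [-11, 4, 0]), (329, [-10, 5, -2]), (332, [-9, 6, -3]), (335, [-9, 7, -3]), (338, [-10, 9, -2]), (341, [-9, 10, -2]), (344, [-3, 11, -13]), (347, [6, 11, -28])]
345 [(284, [9, -11, -44]), (287, [2, -11, -32]), (290, [-6, -11, -19]), (293, [-18, -12, -1]), (296, [-17, -10, -2]), (299, [-17, -9, -2]), (302, [-16, -7, -3]), (305, [-17, -6, -3]), (308, [-18, -5, -1]), (326, [-19, 4, 1]), (329, [-17, 5, -3]), (332, [-17, 6, -2]), (335, [-17, 8, -3]), (338, [-16, 9, -4]), (341, [-18, 10, -1]), (344, [-9, 11, -15]), (347, [0, 11, -29])]
```

Run:
```python
from h import *
im=cv2.imread("pics/w3.png")[190:360,260:370]
im=cv2.resize(im,None,fx=3.5,fy=3.5,interpolation=cv2.INTER_NEAREST); cv2.imwrite("pics/w3c.png",np.clip(im*1.6,0,255).astype("uint8"))
```

```text
(no output)
```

View pics/w3c.png

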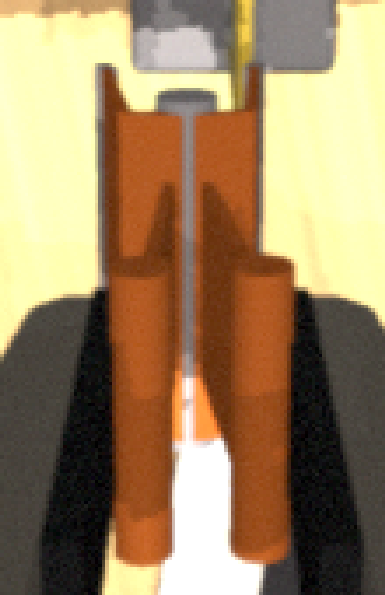

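The axle sits 50 mm below the TCP and the clip leans about 3°, so its centre line is at tool y ≈ -2.3 at the axle and -4.4 at the tips. The card is at y = +8 and its middle at x = +60. I shift over it, and check again before going down.

>>> play_rows:
  rows: "0 .015 .003 0 0;0 .02 .004 0 0;0 .015 .003 0 0;0 .01 .0017 0 0;0 0 0 0 0;0 0 0 0 0"

```text
time: 6.55
tool_pos: [564.0, 15.6, 242.0]
eef_rot: [-3.141, 0.0, 1.389]
wrist_force: [-0.4, -0.3, -0.4]
width: 22.0
grasp_force: 25.0
```

```bash
python3 look.py w4; python3 tool.py w4 | head -8
```

```text
t 6.55 [564.   15.6 242. ] [-3.1413e+00  3.0000e-04  1.3890e+00] w 22.0 g 25.0 [-0.4 -0.3 -0.4]
card n 196 rows 152 214 cols 311 314
world (array([567.4966545 ,  55.0458725 , 124.69123825]), np.float64(79.54405674176117)) tool x 15.890093573781543 60.28590426006092 tool y med -3.485558384071778 slope [ 3.25858349e-04 -3.54128872e+00] z [123.45395419 124.69123825 125.8795701 ]
207 []
211 [(287, [26, -20, 83]), (290, [28, -17, 75]), (293, [27, -16, 78]), (332, [29, 9, 72]), (335, [26, 11, 83])]
215 [(287, [23, -20, 83]), (290, [26, -17, 72]), (293, [28, -15, 63]), (311, [30, -4, 54]), (314, [30, -2, 55]), (317, [30, 0, 54]), (332, [28, 8, 63]), (335, [24, 11, 83])]
219 [(287, [21, -20, 83]), (290, [23, -17, 73]), (293, [28, -14, 53]), (296, [28, -12, 53]), (305, [30, -7, 48]), (308, [30, -5, 47]), (311, [30, -4, 46]), (314, [30, -2, 45]), (317, [30, 0, 46]), (320, [29, 1, 48]), (332, [28, 8, 54]), (335, [21, 11, 83])]
223 [(290, [21, -17, 73]), (293, [26, -14, 51]), (296, [28, -12, 46]), (299, [28, -10, 46]), (302, [28, -9, 46]), (305, [28, -7, 46]), (308, [28, -5, 45]), (311, [28, -4, 46]), (314, [28, -2, 46]), (317, [28, 0, 44]), (320, [28, 1, 46]), (323, [28, 3, 46]), (326, [27, 4, 47]), (329, [27, 6, 47]), (332, [27, 8, 47]), (335, [18, 11, 82])]
228 [(290, [17, -17, 74]), (293, [23, -14, 53]), (296, [25, -12, 47]), (299, [25, -10, 46]), (302, [25, -9, 46]), (305, [25, -7, 45]), (308, [25, -5, 46]), (311, [25, -4, 46]), (314, [25, -2, 47]), (317, [25, 0, 44]), (320, [25, 1, 46]), (323, [25, 3, 46]), (326, [25, 4, 47]), (329, [24, 6, 47]), (332, [25, 8, 47]), (335, [15, 11, 82])]
```

The card is now at tool y -3.5, centred and parallel, so I go down 48 mm.

>>> play_rows:
  rows: "0 0 0 .008 0;0 0 0 .01 0;0 0 0 .01 0;0 0 0 .01 0;0 0 0 .006 0;0 0 0 .004 0;0 0 0 0 0;0 0 0 0 0;0 0 0 0 0"

```text
time: 7.72
tool_pos: [564.4, 15.7, 194.4]
eef_rot: [3.141, -0.0, 1.389]
wrist_force: [-0.3, 0.3, -1.4]
width: 22.0
grasp_force: 25.0
```

```bash
python3 look.py w5; python3 tool.py w5 | head -6
python3 - <<'E'
from h import *
im,P=cloud("side"); save(im,"s5.png"); a=cv2.imread("pics/s5.png")[170:290,270:400]; b=cv2.resize(a,None,fx=4,fy=4,interpolation=cv2.INTER_CUBIC)
w=cv2.imread("pics/w5.png")[130:370,250:380]; w=cv2.resize(w,(260,480)); cv2.imwrite("pics/c5.png",np.hstack([b,w]))
E
```

```text
t 7.725 [564.4  15.7 194.4] [ 3.1410e+00 -2.0000e-04  1.3888e+00] w 22.0 g 25.0 [-0.3  0.3 -1.4]
card n 256 rows 158 214 cols 309 313
world (array([568.58399032,  60.68465992, 124.70624782]), np.float64(79.76589280309787)) tool x 26.965818465324467 60.03762897206597 tool y med -3.983896448395428 slope [-3.36597335e-03 -3.73293453e+00] z [123.62491781 124.70624782 125.89597164]
207 [(311, [32, -4, 69]), (314, [32, -2, 69])]
211 [(287, [26, -20, 82]), (290, [28, -17, 73]), (293, [27, -16, 79]), (311, [29, -4, 70]), (314, [29, -2, 70]), (332, [28, 9, 74]), (335, [26, 11, 82])]
215 [(287, [23, -20, 84]), (290, [26, -17, 70]), (293, [28, -15, 63]), (311, [30, -4, 55]), (314, [30, -2, 56]), (317, [30, 0, 55]), (332, [28, 8, 63]), (335, [23, 11, 83])]
219 [(287, [21, -20, 83]), (290, [23, -17, 73]), (293, [28, -14, 54]), (296, [28, -12, 54]), (305, [29, -7, 48]), (308, [30, -5, 47]), (311, [30, -4, 46]), (314, [30, -2, 45]), (317, [30, 0, 46]), (332, [28, 8, 53]), (335, [21, 11, 82])]
```

View pics/c5.png

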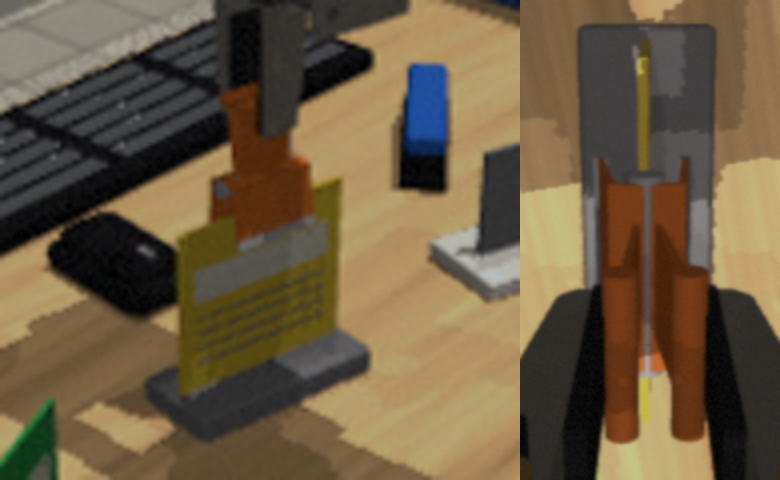

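The combined picture shows the clip straddling the middle of the yellow card's top edge. The card runs centrally between the jaws (tool y -4, jaws at -20 and +11) and the edge is 18 mm below the axle. The wrist reads only the clip's weight, so nothing touches; I hand it in.

```bash
python3 -c "
from bench import manip; print(manip.finish_job())"
```

```text
the job is handed in; nothing more can be done
None
```

The job is handed in: the orange clip is held squeezed open around the middle of the yellow card's top edge, with about 18 mm of the card inside the mouth and no contact measured, 7.8 s into the 32 s limit.

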